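# Load the check stand and hold its pan-release lever half way

## Task

Set the three steel check weights (the tall knobbed one, the flat knobbed disc and the block with a grip bar) side by side, upright, in the pan of the check stand, putting them down rather than dropping them, and keep off the lever while loading. Then press the black pad of the stand's sprung lever half way down, never to its bottom stop, and finish while still holding it there: the lever is a dead-man handle and springs up if let go. Leave the computer mouse, the jar and the screwdriver where they are.

Things in the scene. Friction and masses are not known exactly. Their poses are not given: they have to be found in the camera images.
- stand: Check stand, fixed to the bench: low white housing 180 (x) x 360 (y) x 50 mm high, carrying an open steel pan and a short lever with a black pad. Origin at the centre of its underside on the bench; x points away from the robot at yaw 0, y to the left. Standing upright, turned only about the vertical.
- pan_in (a point): Centre of the pan's inner floor, 60 mm above the bench, 60 mm to the +y side of the stand's origin; axes as the stand's. The pan is open on top, inside 152 mm (x) by 232 mm (y), walls 4 mm thick, rim 14 mm above the inner floor.
- pad (a point): Centre of the top face of the lever's round black pad (40 mm diameter, 12 mm thick), at stand x = -60, y = -120 mm. Height above the bench: 112 mm with the lever up, 97 mm half way (pad then level), 82 mm at the bottom stop; the point moves with it. The way straight down from above is clear; the pan wall is 40 mm beside the pad's edge. Pressed from above, e.g. with closed fingertips.
- lever (a joint): Angle of the sprung lever, rad: 0 = up, at rest; 0.125 = half way; 0.25 = bottom stop. Hinge along the stand's y at stand x = +60 mm, 85 mm above the bench; the pad is 120 mm from it towards the robot, so 0.01 rad is 1.2 mm at the pad, whole travel 30 mm. At the pad it takes about 3 N to start, 8 N half way, 13 N at the bottom; let go, it springs back to 0.
- tall_weight: Steel check weight about 0.5 kg, standing, loose: round body 38 mm diameter, 48 mm high, a 14 mm neck, and a round knob 26 mm diameter from 56 to 76 mm height. Origin at the centre of the underside, z up.
- flat_weight: Steel check weight about 0.4 kg, standing, loose: flat disc 56 mm diameter, 18 mm high, a 14 mm neck, and a round knob 24 mm diameter from 25 to 50 mm height. Origin at the centre of the underside, z up.
- block_weight: Steel check weight about 0.5 kg, standing, loose: block 60 (x) x 36 (y) x 28 mm high with a grip bar on top 44 mm long (x), 14 mm wide (y), from 28 to 52 mm height. Origin at the centre of the underside, z up.
- mouse: Bystander, loose: black computer mouse 100 (x) x 58 x 34 mm high, lying on the bench. Origin under its centre. Leave alone.
- jar: Bystander, loose: lidded jar 60 mm diameter, 75 mm high. Origin under its centre. Leave alone.
- driver: Bystander, loose: screwdriver with a black handle lying on the bench, about 200 mm long along its x, origin under its middle. Leave alone.

How it is judged:
By the outcome, as a careful person would: the job done as asked, in the order asked, and still so for the second after the job is handed in, while the arm keeps its last pose, push and grip.
It also fails if it takes over 72 s, if anything falls off the work surface, if the arm or the gripper's body presses on something with over 40 N, if the wrist force passes 120 N, or if a joint passes its speed limit or range.

## Robot

A 6-joint arm with a two-finger parallel gripper is mounted at the origin on the work surface. World frame = base frame: x ahead of the robot, y to its left, z up, the work surface at z = 0. Lengths are in m, angles in rad, forces in N, time in s.
With the tool pointing down it reaches from about 0.35 to 0.85 m from the base axis. Payload 8.1 kg.
Tool frame: the origin (TCP) lies on the centre line of the jaws, within the pads' length; the fingertips stand robot.tips_ahead ahead of it and the grasp point (between the pads) lies 6 mm ahead of it (robot.tips_ahead is the distance from the TCP to the fingertips, in m); z points along the fingers, y is the line along which they close (so a half turn about z gives the same grasp; the last joint's range is limited). The gripper opens to 93 mm and grips with 3 to 60 N. Pads are 15 mm wide; open, the fingers measure 128 mm over their backs; the gripper's body (75 mm by 188 mm) begins 65 mm behind the grasp point.
Start: joints at [-1.342, 0.13, 1.488, -0, 1.523, -0.085], TCP at [0.185, -0.571, 0.244] pointing down, gripper open.
Joint ranges: [-2.96, 2.96], [-0.89, 2.26], [0.02, 2.5], [-1.34, 4.48], [0, 2.73], [-2.66, 2.66]. Speed limits (rad/s): [2.39, 2.39, 2.79, 3.14, 3.14, 3.14].

## Interface

Orientations are given as a rotation vector (axis times angle).
In Python, from plant import robot gives the robot as it stands.
- The arm moves only by the tool apply_moves, never from a script. Its arguments are lists of equal length, an entry for each row: "delta_pos": the shift along the tool's x, y, z in cm, a list of three; "twist": the turn about the tool's z in rad. A call has 1 to 8 rows; each row shifts and turns the commanded pose from where the row before left it, along the tool's axes as they then stand; what a row does not reach is not made up. A row lasts 1/8 s, in which the tool goes at most 62.5 mm and 10.7 degrees, less where a joint would pass 70% of its speed; a pose out of reach is approached as far as the arm can. A call with a gripper value outside its range is refused whole. "gripper" is the finger opening in cm, from 0 to 9.3, set as the call begins (left out, the last holds). The fingers move at their own pace and stop on an object; "squeeze" is the grip in N (left out, the last holds). Time passes only in rows, so rows that do not move let the fingers close. It gives the time, the measured TCP pose, the force, the opening and the grip force at its end, in the units of the state.
- robot.read_state(): the state, without advancing time (a new reading comes with each control period).
- robot.read_camera(name): name is "scene" or "top" or "wrist"; returns a dict with "frame" (480x640x3 uint8, red, green, blue), "vertical_fov" (degrees; the focal length in pixels is half the picture's height over the tangent of half this angle, whatever the lens; pixels are square), "cx", "cy" (the principal point, pixels), "R" (3x3) and "t" (3): a world point X has camera coordinates R X + t. Camera axes: x right, y down, z forward; pixel columns grow to the right and rows downward; lengths in m; the calibration is good to about 2 mm. A picture is of the moment at which its call begins. There is no depth.
- robot.close_job(): hands the job in; it is judged then, once.
The state is a dict: "t": time; "q": joint angles; "dq": joint speeds; "joint_torque": joint torques, N m; "tool_pos": TCP position; "orientation": TCP orientation; "force": force on the tool from outside, world axes, zero at the start; "wrist_torque": the same for the moment, N m; "opening": finger opening in m; "gripper_force": force on a finger pad.
Only numpy, scipy, OpenCV 4.12 (cv2) and the standard library are available. Lean on these libraries where they do the work, as an engineer would, in place of code of your own. Each camera call takes 0.05 s, during which the arm holds its last target. There are 200 camera calls.

## Working session

There is one attempt and no reset: what is moved stays moved. The work goes in short steps, Python scripts to look and compute and a tool call to move; the robot and the scene stay as the last step left them, time stands still between calls to the robot, and variables do not carry over. Pictures are saved under pics/ and viewed, at most 10 in all, crops included, and the job is handed in when it is done.

Besides the shell and the picture viewer there is one more tool, called as name([rows], argument=value, ...), one row to a line, values as JSON. apply_moves: Moves the arm, as the interface text tells. Its arguments: {"type":"object","properties":{"delta_pos":{"type":"array"},"twist":{"type":"array"},"gripper":{"type":"number"},"squeeze":{"type":"number"}},"required":["delta_pos","twist"]}

```bash
mkdir -p pics; ls
python3 - <<'E'
from plant import robot
import cv2
print(robot.tips_ahead, robot.read_state())
for n in("scene","top"):
    c=robot.read_camera(n); cv2.imwrite(f"pics/{n}0.png",c["frame"][:,:,::-1]); print(n,c["vertical_fov"],c["cx"],c["cy"],c["R"],c["t"])
E
```

```text
pics
0.025 {'t': 0.0, 'q': array([-1.34242045e+00,  1.31165487e-01,  1.48929724e+00,  7.92309896e-06,
        1.52300678e+00, -8.54104121e-02]), 'dq': array([-0.00197375, -0.00311168, -0.00031294,  0.00225367, -0.00112164,
        0.00020162]), 'joint_torque': array([-2.72879843e-03, -5.59850657e+01, -4.91760170e+01,  7.66384718e-02,
        3.52250563e-02, -1.36724325e-04]), 'tool_pos': array([ 0.18509332, -0.57017232,  0.24257497]), 'orientation': array([-3.10115650e+00, -4.90581496e-01,  1.98045527e-04]), 'force': array([ 0.14172379, -0.69032755, -0.78322027]), 'wrist_torque': array([ 0.01523314, -0.02951567,  0.04493211]), 'gripper_force': 0.0, 'opening': 0.09274654069394667}
scene 55.89126747961309 313.7115771595429 239.73476710017235 [[ 0.72284158  0.69095565  0.00896343]
 [ 0.43850062 -0.44863407 -0.77874557]
 [-0.53405736  0.56684015 -0.62727585]] [-0.31923166 -0.18688171  1.24346525]
top 50.69702709581086 323.12847985927226 230.36460099092534 [[ 0.02303967 -0.9996301  -0.01445088]
 [-0.99205081 -0.02107153 -0.12406118]
 [ 0.12371078  0.01719434 -0.99216934]] [-0.08182536  0.5331113   1.1365966 ]
```

View pics/scene0.png

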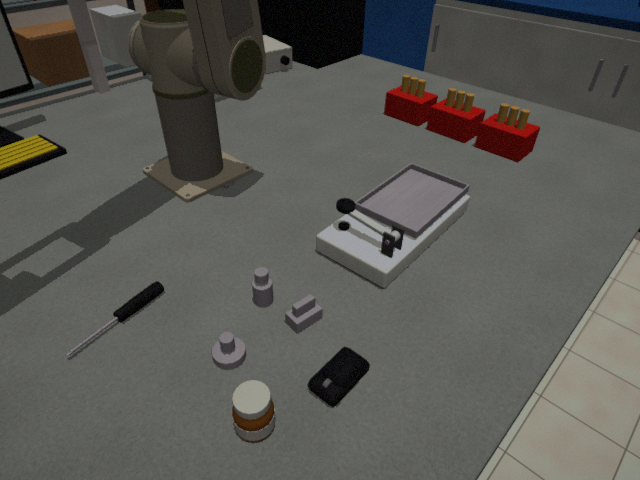

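View pics/top0.png

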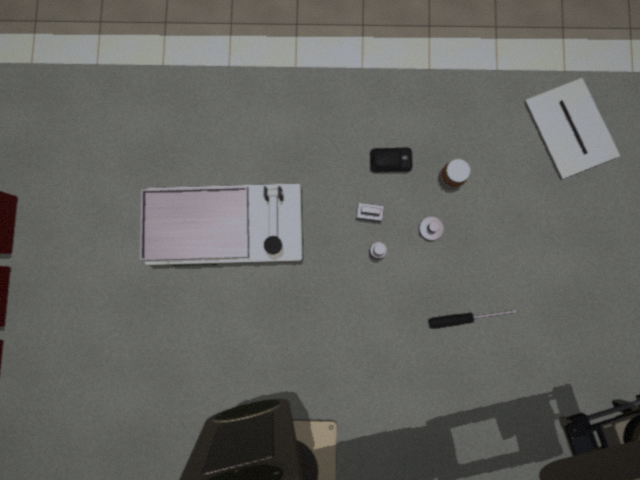

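The scene picture shows the tall weight's knob at (262,272), the flat one's at (229,340), the block's bar at (304,306) and the pad at (346,206). In the top picture they are at (378,249), (431,228), (370,212) and (273,245), with the pan spanning (142,187) to (248,260). I'll enlarge both for accurate pixel positions.

```bash
cat > h.py <<'E'
import numpy as np, cv2
from plant import robot
from scipy.spatial.transform import Rotation as Rot
def ray(c,p):
    f=240/np.tan(np.radians(c["vertical_fov"])/2)
    d=np.array(c["R"]).T@np.array([(p[0]-c["cx"])/f,(p[1]-c["cy"])/f,1]); o=-np.array(c["R"]).T@np.array(c["t"])
    return o,d
def plane(c,p,z):
    o,d=ray(c,p); return o+d*(z-o[2])/d[2]
def proj(c,X):
    f=240/np.tan(np.radians(c["vertical_fov"])/2)
    v=np.array(c["R"])@X+np.array(c["t"]); return np.array([c["cx"],c["cy"]])+f*v[:2]/v[2]
def tri(c1,p1,c2,p2):
    o1,d1=ray(c1,p1);o2,d2=ray(c2,p2)
    s=np.linalg.lstsq(np.c_[d1,-d2],o2-o1,rcond=None)[0]
    a,b=o1+d1*s[0],o2+d2*s[1]; return (a+b)/2,np.linalg.norm(a-b)
E
python3 - <<'E'
from h import *
t=robot.read_camera("top");s=robot.read_camera("scene")
def crop(im,x,y,w,h,k): return cv2.resize(im[y:y+h,x:x+w],None,fx=k,fy=k,interpolation=cv2.INTER_CUBIC)
T=t["frame"][:,:,::-1];S=s["frame"][:,:,::-1]
a=np.hstack([crop(T,350,195,100,75,4),crop(S,205,255,100,75,4)])
a2=np.hstack([crop(T,230,180,100,75,4),crop(S,265,285,80,60,5)])
cv2.imwrite("pics/z.png",np.vstack([a,a2]))
g=t["frame"].max(2)
for nm,(x0,y0,x1,y1),th in(("stand",(120,170,315,280),125),("tall",(365,237,392,264),125),("flat",(415,212,448,246),125),("block",(352,200,388,225),125)):
    m=np.zeros_like(g);m[y0:y1,x0:x1]=(g[y0:y1,x0:x1]>th)*255
    for c in cv2.findContours(m,0,2)[0]:
        if cv2.contourArea(c)>20: print(nm,cv2.contourArea(c),cv2.minAreaRect(c),cv2.boundingRect(c))
E
```

```text
stand 11026.0 ((222.03802490234375, 223.35104370117188), (77.43407440185547, 158.02182006835938), 88.38645935058594) (144, 183, 158, 82)
tall 134.5 ((378.5, 248.5), (13.0, 15.0), 90.0) (371, 242, 16, 14)
flat 396.0 ((431.00006103515625, 227.5000457763672), (23.33452033996582, 21.920310974121094), 45.0) (420, 216, 24, 24)
block 329.0 ((369.984619140625, 211.12307739257812), (25.303083419799805, 14.388028144836426), 7.125016689300537) (357, 203, 27, 17)
```

View pics/z.png

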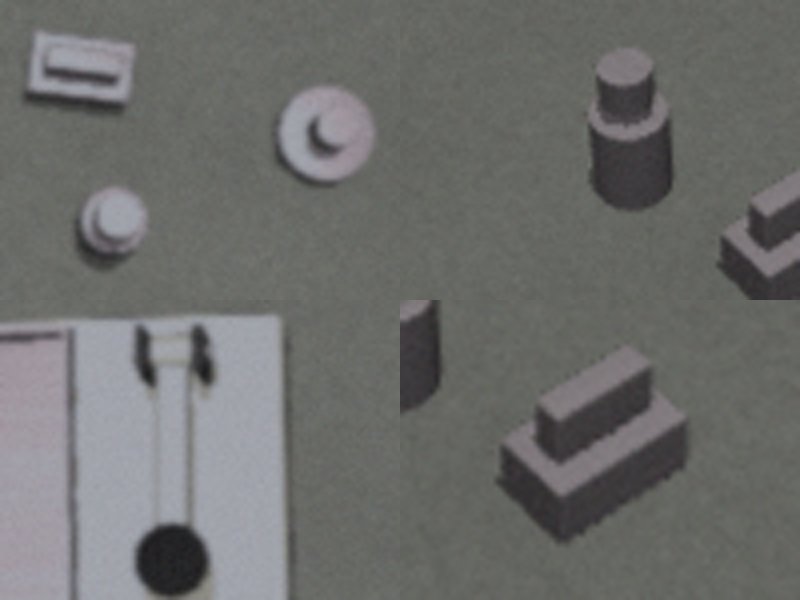

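The enlargement shows, in top-image pixels, the tall knob's top at (379.2,249.2), the flat knob's top at (433.4,226.7), the bar's top at (370.9,209.9) and the pad at (272.7,244.6). In scene-image pixels, the tall knob's top is at (260.7,271.4) and the bar's top at (303.6,301.6).

Run:
```python
from h import *
t=robot.read_camera("top");s=robot.read_camera("scene")
np.set_printoptions(precision=4,suppress=True)
print("tall",plane(t,(379.2,249.2),.076),plane(s,(260.7,271.4),.076),tri(t,(379.2,249.2),s,(260.7,271.4)))
print("flat knob",plane(t,(433.4,226.7),.05),"disc",plane(t,(431.5,227.5),.016))
print("block bar",plane(t,(370.9,209.9),.052),plane(s,(303.6,301.6),.052),tri(t,(370.9,209.9),s,(303.6,301.6)))
print("pad",plane(t,(272.7,244.6),.112),plane(s,(346,205.5),.112))
# bar yaw: top-view bar top-edge ends (crop 4x)
c4=lambda u,v:(350+(u+.5)/4-.5,195+(v+.5)/4-.5)
for a,b,z in(((48,46),(122,53),.052),((38,33),(134,42),.028),((44,69),(120,77),.052)):
    d=plane(t,c4(*b),z)-plane(t,c4(*a),z); print("yaw",np.arctan2(d[1],d[0])+np.pi/2,np.linalg.norm(d))
# scene bar long edge
c5=lambda u,v:(265+(u-400+.5)/5-.5,285+(v-300+.5)/5-.5)
for a,b in(((538,404),(630,346)),((558,420),(651,365))):
    d=plane(s,c5(*a),.052)-plane(s,c5(*b),.052); print("yaw s",np.arctan2(d[1],d[0])+np.pi/2,np.linalg.norm(d))
# stand housing / pan
c0=lambda u,v:(230+(u+.5)/4-.5,180+(v-300+.5)/4-.5)
A=plane(t,c0(281,316),.05); B=plane(t,(302,260.5),.05); print("housing right corners",A,B)
print("pan wall bottom line",plane(t,c0(72,400),.074),plane(t,c0(72,580),.074))
m=(cv2.cvtColor(s["frame"],cv2.COLOR_RGB2HSV)[:,:,2])
# pan inner floor by threshold between dark walls in top view
g=t["frame"].astype(int)
row=g[224,136:256].sum(1); print("row224",row.tolist())
col=g[180:272,195].sum(1); print("col195",col.tolist())
r=g[225,290:310].sum(1);print(r.tolist()); print(g[255,290:310].sum(1).tolist(),g[190,290:310].sum(1).tolist())
```

```text
tall [ 0.4901 -0.1955  0.076 ] [ 0.4934 -0.1945  0.076 ] (array([ 0.4911, -0.1945,  0.0744]), np.float64(0.002796737305980419))
flat knob [ 0.5463 -0.3202  0.05  ] disc [ 0.549  -0.3226  0.016 ]
block bar [ 0.5816 -0.178   0.052 ] [ 0.5858 -0.1773  0.052 ] (array([ 0.5832, -0.177 ,  0.0496]), np.float64(0.0033232252328715146))
pad [0.4918 0.0361 0.112 ] [0.4996 0.0335 0.112 ]
yaw -0.0752402256005884 0.04227028819642192
yaw -0.07454819122993439 0.05602812914902179
yaw -0.08564882767230042 0.0433938812402883
yaw s -0.08176049330521296 0.04277854026655737
yaw s -0.12059440662791254 0.04179235416699573
housing right corners [ 0.6399 -0.0143  0.05  ] [ 0.4631 -0.0242  0.05  ]
pan wall bottom line [0.5842 0.1001 0.074 ] [0.483  0.0959 0.074 ]
row224 [312, 303, 314, 324, 355, 358, 292, 197, 284, 398, 431, 422, 436, 440, 430, 436, 428, 438, 434, 438, 438, 434, 434, 438, 433, 440, 434, 442, 441, 438, 445, 451, 440, 435, 449, 440, 440, 436, 452, 439, 444, 447, 439, 447, 454, 452, 444, 459, 452, 451, 452, 458, 455, 452, 463, 452, 461, 464, 456, 459, 463, 461, 462, 469, 464, 463, 464, 462, 465, 
[... 325 characters left out ...]
9, 433, 441, 438, 434, 451, 445, 445, 435, 445, 447, 440, 446, 447, 445, 449, 447, 441, 437, 442, 450, 445, 441, 444, 448, 443, 466, 461, 456, 453, 445, 459, 459, 460, 460, 459, 458, 469, 474, 477, 480, 470, 467, 465, 465, 463, 475, 472, 474, 476, 476, 467, 467, 473, 482, 476, 479, 467, 475, 468, 478, 471, 484, 485, 469, 433, 379, 356, 401, 468, 442, 327, 181, 153, 197, 210, 237, 288, 301, 309]
[497, 502, 509, 502, 503, 502, 498, 497, 495, 489, 446, 343, 273, 297, 305, 310, 312, 308, 315, 312]
[495, 491, 494, 492, 503, 494, 495, 492, 494, 494, 475, 409, 299, 252, 305, 303, 302, 323, 333, 315] [493, 493, 488, 497, 499, 496, 494, 496, 501, 459, 362, 266, 274, 317, 324, 317, 326, 319, 325, 316]
```

apply_moves([
  [5.1, -3.28, 0],
  [5.1, -3.28, 0],
  [5.1, -3.28, 0],
  [5.1, -3.28, 0],
  [5.1, -3.28, 0],
  [5.1, -3.28, 0],
  [5.1, -3.28, 0],
  [5.1, -3.28, 0],
], twist=[0, 0, 0, 0, 0, 0, 0, 0], gripper=6, squeeze=25)

```text
t: 1.3
tool_pos: [0.4933, -0.1935, 0.2439]
orientation: [3.103, 0.491, 0.001]
force: [0.6, 0.4, -0.4]
opening: 0.0602
gripper_force: 0.0
```

apply_moves([
  [0, 0, 0],
  [0, 0, 0],
  [0, 0, 0],
  [0, 0, 0],
  [0, 0, 0],
  [0, 0, 0],
  [0, 0, 0],
  [0, 0, 0],
], twist=[-0.168, -0.168, -0.168, -0.168, -0.168, -0.168, -0.17, 0])

```text
t: 2.3
tool_pos: [0.4923, -0.1952, 0.2436]
orientation: [-2.308, -2.131, 0.0]
force: [-0.1, -0.2, 0.1]
opening: 0.0601
gripper_force: 0.0
```

```bash
cat >> h.py <<'E'
def to(x,y,z,phi):
    s=robot.read_state(); M=Rot.from_rotvec(s["orientation"]).as_matrix(); p=s["tool_pos"]
    print("t",round(s["t"],2),"pos",p.round(4),"phi",round(float(np.arctan2(M[1,0],M[0,0])),4),"z",M[:,2].round(3),"open",round(s["opening"],4),"gf",s["gripper_force"],"F",np.array(s["force"]).round(1))
    print("tool cm",(100*M.T@(np.array([x,y,z])-p)).round(2),"twist",round(float(np.arctan2(M[1,0],M[0,0])-phi),3))
E
python3 - <<'E'
from h import *
to(.492,-.195,.077,1.49)
c=robot.read_camera("wrist"); cv2.imwrite("pics/w1.png",c["frame"][:,:,::-1])
print(proj(c,np.array([.492,-.195,.076])),proj(c,np.array([.5835,-.1775,.052])),proj(c,np.array([.549,-.321,.05])))
E
```

```text
t 2.3 pos [ 0.4923 -0.1952  0.2436] phi 1.4908 z [-0.  0. -1.] open 0.0601 gf 0.0 F [-0.1 -0.2  0.1]
tool cm [ 1.000e-02 -3.000e-02  1.666e+01] twist 0.001
[323.58673269 224.87616935] [423.76496165 191.13199318] [389.01646637 332.78317235]
```

View pics/w1.png

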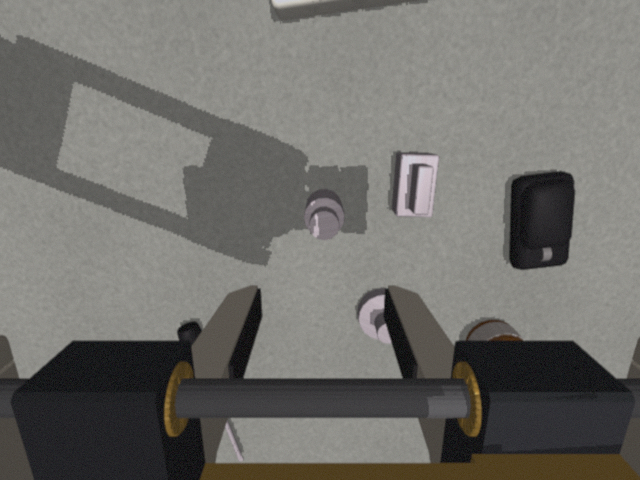

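The wrist picture shows the tall knob at (324,224), where I predicted it. The bar at (424,188) and the flat knob at (387,332) are within 4 px of prediction, so I'll go down.

apply_moves([
  [0, 0, 3],
  [0, 0, 4],
  [0, 0, 4],
  [0, 0, 3],
  [0, 0, 1.5],
  [0, 0, 1.0],
  [0, 0, 0],
  [0, 0, 0],
], twist=[0, 0, 0, 0, 0, 0, 0, 0])

```text
t: 3.35
tool_pos: [0.4932, -0.1956, 0.0799]
orientation: [2.306, 2.13, 0.001]
force: [0.4, -0.0, 0.4]
opening: 0.06
gripper_force: 0.0
```

apply_moves([
  [0, 0, 0],
  [0, 0, 0],
  [0, 0, 0],
  [0, 0, 0],
  [0, 0, 0],
], twist=[0, 0, 0, 0, 0], gripper=1.5)

```text
t: 3.98
tool_pos: [0.4926, -0.1952, 0.0788]
orientation: [2.307, 2.132, 0.001]
force: [1.7, -0.0, -0.1]
opening: 0.0253
gripper_force: 25.0
```

apply_moves([
  [0, 0, -2],
  [0, 0, -4],
  [0, 0, -5],
  [0, 0, -5],
  [0, 0, -3],
  [0, 0, 0],
], twist=[0, 0, 0, 0, 0, 0])

```text
t: 4.72
tool_pos: [0.4932, -0.1957, 0.2706]
orientation: [2.305, 2.13, 0.002]
force: [0.1, -0.8, -5.7]
opening: 0.0252
gripper_force: 25.0
```

Run:
```python
from h import *
t=robot.read_camera("top")
g=cv2.cvtColor(t["frame"],cv2.COLOR_RGB2GRAY)
# dark wall lines (subpixel minima) -> inner rim, z .068 mid-wall
def dark(v,a,b): return a+int(np.argmin(v[a:b]))
L=[(dark(g[r],138,150),r) for r in range(198,252,6)]; Rr=[(dark(g[r],242,254),r) for r in range(198,252,6)]
T=[(c,dark(g[:,c],186,196)) for c in range(155,238,8)]; B=[(c,dark(g[:,c],254,262)) for c in range(155,238,8)]
for n,l in zip("LRTB",(L,Rr,T,B)):
    P=np.array([plane(t,p,.067)[:2] for p in l]); vx,vy,x,y=cv2.fitLine(P.astype(np.float32),cv2.DIST_HUBER,0,.01,.01).ravel()
    print(n,round(float(x),4),round(float(y),4),"ang",round(float(np.arctan2(vy,vx)),4), np.std(P,axis=0).round(4))
to(.534,.285,.27,1.626)
```

```text
L 0.541 0.3356 ang 0.0479 [0.0353 0.0018]
R 0.546 0.1 ang 0.0664 [0.0351 0.0024]
T 0.6168 0.217 ang -1.5216 [0.0029 0.0576]
B 0.4605 0.2229 ang -1.5238 [0.0029 0.0566]
t 4.78 pos [ 0.4923 -0.1952  0.2681] phi 1.4918 z [ 0. -0. -1.] open 0.0251 gf 24.999085664749146 F [ 0.6 -0.7 -5.9]
tool cm [48.2   0.37 -0.2 ] twist -0.134
```

apply_moves([
  [2, 0, 0],
  [4, 0, 0],
  [5, 0, 0],
  [6, 0, 0],
  [6, 0, 0],
  [6, 0, 0],
  [6, 0, 0],
  [5, 0, 0],
], twist=[0, 0, 0, 0, 0, 0, 0, 0])

```text
t: 5.78
tool_pos: [0.5219, 0.2064, 0.2657]
orientation: [-2.304, -2.132, 0.006]
force: [0.5, -0.8, -5.6]
opening: 0.0252
gripper_force: 25.0
```

apply_moves([
  [4, 0.3, 0],
  [2.5, 0.2, 0],
  [1.5, 0, 0],
  [0, 0, 0],
  [0, 0, 0],
  [0, 0, 0],
], twist=[0, 0, 0, -0.13, 0, 0])

```text
t: 6.52
tool_pos: [0.5348, 0.2825, 0.2679]
orientation: [-2.168, -2.273, 0.002]
force: [0.8, -0.3, -5.4]
opening: 0.0254
gripper_force: 25.0
```

Run:
```python
from h import *
to(.536,.283,.144,1.62)
```

```text
t 6.53 pos [0.5348 0.2825 0.2679] phi 1.6185 z [-0.001 -0.001 -1.   ] open 0.0254 gf 24.999115996761248 F [ 0.8 -0.3 -5.4]
tool cm [ 0.05  0.13 12.39] twist -0.001
```

apply_moves([
  [0, 0, 2],
  [0, 0, 3],
  [0, 0, 3],
  [0, 0, 2],
  [0, 0, 1.5],
  [0, 0, 0.9],
  [0, 0, 0],
  [0, 0, 0],
], twist=[0, 0, 0, 0, 0, 0, 0, 0])

```text
t: 7.52
tool_pos: [0.5358, 0.2832, 0.1458]
orientation: [2.164, 2.277, 0.003]
force: [0.4, 0.1, -5.9]
opening: 0.0254
gripper_force: 25.0
```

apply_moves([
  [0, 0, 0.1],
  [0, 0, 0.1],
  [0, 0, 0.1],
  [0, 0, 0],
  [0, 0, 0],
], twist=[0, 0, 0, 0, 0])

```text
t: 8.15
tool_pos: [0.5351, 0.2829, 0.1416]
orientation: [-2.164, -2.277, 0.0]
force: [-0.1, 0.9, -5.9]
opening: 0.0252
gripper_force: 25.0
```

apply_moves([
  [0, 0, 0.1],
  [0, 0, 0.1],
  [0, 0, 0],
  [0, 0, 0],
], twist=[0, 0, 0, 0])

```text
t: 8.65
tool_pos: [0.5352, 0.2829, 0.1396]
orientation: [-2.164, -2.277, 0.0]
force: [0.3, 0.3, -5.2]
opening: 0.0255
gripper_force: 25.0
```

apply_moves([
  [0, 0, 0.1],
  [0, 0, 0],
  [0, 0, 0],
], twist=[0, 0, 0])

```text
t: 9.02
tool_pos: [0.5353, 0.283, 0.1388]
orientation: [2.164, 2.277, 0.001]
force: [0.1, -0.6, -3.1]
opening: 0.0253
gripper_force: 25.0
```

apply_moves([
  [0, 0, 0.05],
  [0, 0, 0],
], twist=[0, 0])

```text
t: 9.28
tool_pos: [0.5355, 0.2831, 0.1388]
orientation: [2.164, 2.277, 0.001]
force: [-1.3, -0.1, -0.7]
opening: 0.0253
gripper_force: 25.0
```

apply_moves([
  [0, 0, 0],
  [0, 0, 0],
  [0, 0, 0],
  [0, 0, -2],
  [0, 0, -4],
  [0, 0, -4],
  [0, 0, -2],
  [0, 0, 0],
], twist=[0, 0, 0, 0, 0, 0, 0, 0], gripper=5)

```text
t: 10.28
tool_pos: [0.5362, 0.2834, 0.2605]
orientation: [2.163, 2.276, 0.006]
force: [-0.7, 0.4, 0.3]
opening: 0.0498
gripper_force: 0.0
```

Run:
```python
from h import *
to(.549,-.321,.26,1.62)
```

```text
t 10.28 pos [0.5362 0.2834 0.2605] phi 1.6218 z [ 0.004  0.002 -1.   ] open 0.0498 gf 0.0 F [-0.7  0.4  0.3]
tool cm [-6.042e+01 -1.800e+00 -4.000e-02] twist 0.002
```

apply_moves([
  [-5, -0.15, 0],
  [-6, -0.2, 0],
  [-6, -0.2, 0],
  [-6, -0.2, 0],
  [-6, -0.2, 0],
  [-6, -0.2, 0],
  [-6, -0.2, 0],
  [-6, -0.2, 0],
], twist=[0, 0, 0, 0, 0, 0, 0, 0])

```text
t: 11.28
tool_pos: [0.5425, -0.1888, 0.2558]
orientation: [-2.162, -2.275, 0.001]
force: [0.5, 0.8, 0.3]
opening: 0.0503
gripper_force: 0.0
```

apply_moves([
  [-6, -0.2, 0],
  [-5, -0.05, 0],
  [-2.4, 0, 0],
  [0, 0, 0],
  [0, 0, 0],
], twist=[0, 0, 0, 0, 0])

```text
t: 11.9
tool_pos: [0.5476, -0.3201, 0.2565]
orientation: [-2.162, -2.276, 0.0]
force: [0.3, 0.2, 0.0]
opening: 0.0496
gripper_force: 0.0
```

Run:
```python
from h import *
to(.549,-.321,.047,1.62)
c=robot.read_camera("wrist"); cv2.imwrite("pics/w2.png",c["frame"][100:400,100:560,::-1])
print(proj(c,np.array([.549,-.321,.05]))-[100,100])
```

```text
t 11.9 pos [ 0.5476 -0.3201  0.2565] phi 1.622 z [-0.002  0.002 -1.   ] open 0.0496 gf 0.0 F [0.3 0.2 0. ]
tool cm [-0.14  0.18 20.95] twist 0.002
[225.52310464 115.75513672]
```

View pics/w2.png

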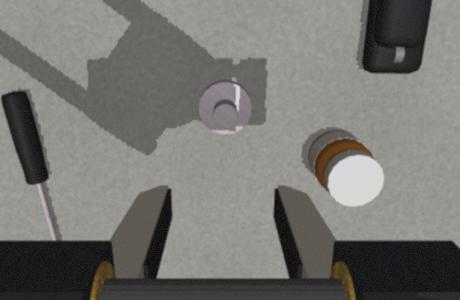

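The flat knob is at (226,112) in the crop against a prediction of (225.5,115.8), so it's centred between the fingers.

apply_moves([
  [0, 0.15, 3],
  [0, 0, 5],
  [0, 0, 5],
  [0, 0, 4],
  [0, 0, 2],
  [0, 0, 1.3],
  [0, 0, 0.5],
  [0, 0, 0],
], twist=[0, 0, 0, 0, 0, 0, 0, 0])

```text
t: 12.95
tool_pos: [0.5502, -0.3215, 0.0513]
orientation: [2.163, 2.276, 0.0]
force: [0.5, -0.0, 0.4]
opening: 0.0502
gripper_force: 0.0
```

apply_moves([
  [0, 0, 0],
  [0, 0, 0],
  [0, 0, 0],
  [0, 0, 0],
  [0, 0, 0],
], twist=[0, 0, 0, 0, 0], gripper=1.3)

```text
t: 13.58
tool_pos: [0.5496, -0.3213, 0.0506]
orientation: [2.164, 2.277, -0.0]
force: [-2.3, 0.7, 4.2]
opening: 0.0234
gripper_force: 25.0
```

apply_moves([
  [0, 0, -2],
  [0, 0, -4],
  [0, 0, -5],
  [0, 0, -5],
  [0, 0, -4],
  [0, 0, 0],
], twist=[0, 0, 0, 0, 0, 0])

```text
t: 14.32
tool_pos: [0.5513, -0.3222, 0.2555]
orientation: [2.158, 2.272, 0.002]
force: [0.7, 0.2, -3.7]
opening: 0.0235
gripper_force: 25.0
```

Run:
```python
from h import *
to(.539,.223,.26,1.62)
```

```text
t 14.32 pos [ 0.5513 -0.3222  0.2555] phi 1.6219 z [ 0.007 -0.005 -1.   ] open 0.0235 gf 24.999222794294838 F [ 0.7  0.2 -3.7]
tool cm [54.51  1.57 -0.72] twist 0.002
```

apply_moves([
  [3, 0.2, 0],
  [5, 0.2, 0],
  [6, 0.2, 0],
  [6, 0.2, 0],
  [6, 0.2, 0],
  [6, 0.2, 0],
  [6, 0.2, 0],
  [6, 0.1, 0],
], twist=[0, 0, 0, 0, 0, 0, 0, 0])

```text
t: 15.32
tool_pos: [0.5404, 0.1209, 0.2474]
orientation: [-2.163, -2.276, 0.004]
force: [0.4, -0.6, -5.1]
opening: 0.0231
gripper_force: 25.0
```

apply_moves([
  [5, 0.1, 0],
  [3.5, 0, 0],
  [2, 0, 0],
  [0, 0, 0],
  [0, 0, 0],
], twist=[0, 0, 0, 0, 0])

```text
t: 15.95
tool_pos: [0.5376, 0.2229, 0.2493]
orientation: [-2.165, -2.276, 0.002]
force: [0.6, -0.2, -4.5]
opening: 0.0232
gripper_force: 25.0
```

Run:
```python
from h import *
to(.539,.223,.115,1.62)
```

```text
t 15.95 pos [0.5376 0.2229 0.2493] phi 1.621 z [-0.001 -0.001 -1.   ] open 0.0232 gf 24.999227757271 F [ 0.6 -0.2 -4.5]
tool cm [ 0.02  0.16 13.43] twist 0.001
```

apply_moves([
  [0, 0, 2],
  [0, 0, 3],
  [0, 0, 3],
  [0, 0, 2.5],
  [0, 0, 1.8],
  [0, 0, 1],
  [0, 0, 0],
  [0, 0, 0],
], twist=[0, 0, 0, 0, 0, 0, 0, 0])

```text
t: 16.95
tool_pos: [0.5385, 0.2242, 0.1183]
orientation: [2.164, 2.277, 0.003]
force: [0.2, -0.0, -4.2]
opening: 0.0241
gripper_force: 25.0
```

apply_moves([
  [0, 0, 0.1],
  [0, 0, 0.1],
  [0, 0, 0],
  [0, 0, 0],
], twist=[0, 0, 0, 0])

```text
t: 17.45
tool_pos: [0.5377, 0.224, 0.1152]
orientation: [-2.164, -2.277, -0.0]
force: [-0.3, -0.0, -4.9]
opening: 0.023
gripper_force: 25.0
```

apply_moves([
  [0, 0, 0.1],
  [0, 0, 0.1],
  [0, 0, 0.1],
  [0, 0, 0],
  [0, 0, 0],
], twist=[0, 0, 0, 0, 0])

```text
t: 18.08
tool_pos: [0.5377, 0.224, 0.1121]
orientation: [-2.164, -2.277, 0.0]
force: [-0.7, 0.1, -4.2]
opening: 0.0235
gripper_force: 25.0
```

apply_moves([
  [0, 0, 0.1],
  [0, 0, 0],
  [0, 0, 0],
], twist=[0, 0, 0])

```text
t: 18.45
tool_pos: [0.5377, 0.224, 0.1111]
orientation: [-2.164, -2.277, 0.0]
force: [-0.1, -0.0, -4.7]
opening: 0.0236
gripper_force: 25.0
```

apply_moves([
  [0, 0, 0.1],
  [0, 0, 0],
  [0, 0, 0],
], twist=[0, 0, 0])

```text
t: 18.82
tool_pos: [0.5378, 0.224, 0.1106]
orientation: [2.164, 2.277, 0.001]
force: [-2.4, -0.5, 1.8]
opening: 0.0232
gripper_force: 25.0
```

apply_moves([
  [0, 0, 0.05],
  [0, 0, 0],
  [0, 0, 0],
], twist=[0, 0, 0])

```text
t: 19.2
tool_pos: [0.5378, 0.2241, 0.1105]
orientation: [2.164, 2.277, 0.001]
force: [-4.9, -1.4, 5.8]
opening: 0.0231
gripper_force: 25.0
```

apply_moves([
  [0, 0, 0],
  [0, 0, 0],
  [0, 0, 0],
  [0, 0, -2],
  [0, 0, -5],
  [0, 0, -5],
  [0, 0, -2],
  [0, 0, 0],
], twist=[0, 0, 0, 0, 0, 0, 0, 0], gripper=5)

```text
t: 20.2
tool_pos: [0.5387, 0.2243, 0.2522]
orientation: [2.163, 2.276, 0.006]
force: [-0.1, -0.2, -0.5]
opening: 0.0498
gripper_force: 0.0
```

Run:
```python
from h import *
to(.5835,-.1765,.25,1.49)
```

```text
t 20.2 pos [0.5387 0.2243 0.2522] phi 1.6218 z [ 0.004  0.001 -1.   ] open 0.0498 gf 0.0 F [-0.1 -0.2 -0.5]
tool cm [-40.26   2.42   0.18] twist 0.132
```

apply_moves([
  [-4, 0.4, 0],
  [-6, 0.4, 0],
  [-6, 0.4, 0],
  [-6, 0.4, 0],
  [-6, 0.4, 0],
  [-6, 0.4, 0],
  [-4, 0, 0],
  [-2.3, 0, 0],
], twist=[0, 0, 0, 0, 0, 0, 0, 0])

```text
t: 21.2
tool_pos: [0.581, -0.1789, 0.2469]
orientation: [-2.164, -2.273, 0.002]
force: [0.9, 0.4, 0.8]
opening: 0.0496
gripper_force: 0.0
```

apply_moves([
  [0, 0, 0],
  [0, 0, 0],
  [0, 0, 0],
], twist=[0.132, 0, 0])

```text
t: 21.58
tool_pos: [0.5821, -0.1763, 0.2489]
orientation: [-2.305, -2.133, 0.0]
force: [-0.6, 0.3, 0.2]
opening: 0.0498
gripper_force: 0.0
```

Run:
```python
from h import *
to(.5835,-.1765,.057,1.49)
c=robot.read_camera("wrist"); cv2.imwrite("pics/w3.png",cv2.resize(c["frame"][150:330,200:440,::-1],None,fx=3,fy=3,interpolation=cv2.INTER_CUBIC))
for z in (0,.052): print((proj(c,np.array([.5835,-.1765,z]))-[200,150])*3)
```

```text
t 21.57 pos [ 0.5821 -0.1763  0.2489] phi 1.4935 z [-0.001  0.001 -1.   ] open 0.0498 gf 0.0 F [-0.6  0.3  0.2]
tool cm [-1.000e-02  1.600e-01  1.919e+01] twist 0.004
[375.58806039 164.54533377]
[376.65151187 200.41455819]
```

View pics/w3.png

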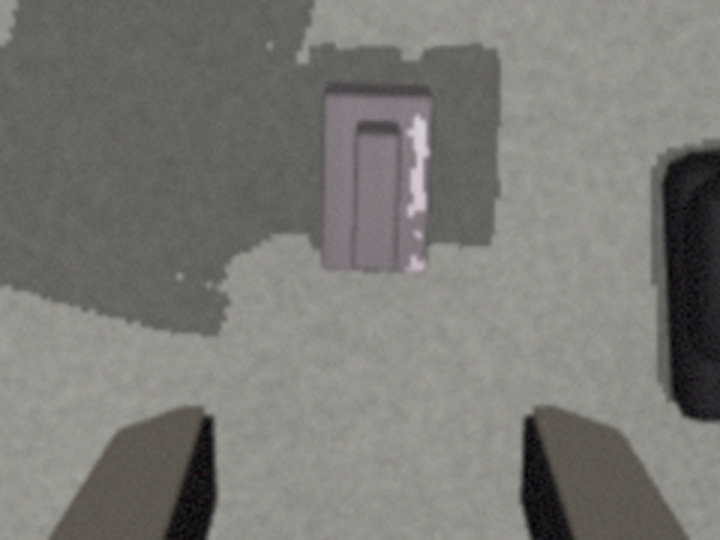

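The bar's top is centred at (377,200) in the crop against a prediction of (376.7,200.4), and it lines up with the jaws. Going down.

apply_moves([
  [0, 0.1, 3],
  [0, 0, 5],
  [0, 0, 4],
  [0, 0, 3.5],
  [0, 0, 2.2],
  [0, 0, 1.1],
  [0, 0, 0.4],
  [0, 0, 0],
], twist=[0, 0, 0, 0, 0, 0, 0, 0])

```text
t: 22.62
tool_pos: [0.5838, -0.1774, 0.0585]
orientation: [2.308, 2.13, 0.001]
force: [0.0, -1.6, -1.0]
opening: 0.0499
gripper_force: 0.0
```

apply_moves([
  [0, 0, 0],
  [0, 0, 0],
  [0, 0, 0],
  [0, 0, 0],
  [0, 0, 0],
  [0, 0, 0],
], twist=[0, 0, 0, 0, 0, 0], gripper=0.5)

```text
t: 23.38
tool_pos: [0.5835, -0.1774, 0.0578]
orientation: [2.309, 2.129, 0.001]
force: [1.2, -0.2, -0.0]
opening: 0.014
gripper_force: 25.0
```

apply_moves([
  [0, 0, -2],
  [0, 0, -4],
  [0, 0, -5],
  [0, 0, -5],
  [0, 0, -4],
  [0, 0, 0],
], twist=[0, 0, 0, 0, 0, 0])

```text
t: 24.12
tool_pos: [0.5849, -0.1781, 0.2627]
orientation: [2.304, 2.125, 0.005]
force: [0.9, -0.3, -5.7]
opening: 0.014
gripper_force: 24.9
```

Run:
```python
from h import *
to(.5425,.158,.26,1.62)
```

```text
t 24.12 pos [ 0.5849 -0.1781  0.2627] phi 1.4897 z [ 0.007 -0.003 -1.   ] open 0.014 gf 24.945841133594513 F [ 0.9 -0.3 -5.7]
tool cm [33.15 -6.95  0.14] twist -0.13
```

apply_moves([
  [3, -0.7, 0],
  [5, -1.2, 0],
  [6, -1.3, 0],
  [6, -1.3, 0],
  [6, -1.3, 0],
  [4, -1, 0],
  [2, -0.15, 0],
  [1.1, 0, 0],
], twist=[0, 0, 0, 0, 0, 0, 0, 0])

```text
t: 25.12
tool_pos: [0.54, 0.1586, 0.2558]
orientation: [-2.308, -2.13, 0.004]
force: [0.4, -0.4, -5.1]
opening: 0.0137
gripper_force: 25.0
```

apply_moves([
  [0, 0, 0],
  [0, 0, 0],
  [0, 0, 0],
  [0, 0, 0],
], twist=[-0.07, -0.06, 0, 0])

```text
t: 25.62
tool_pos: [0.5408, 0.1574, 0.2572]
orientation: [-2.169, -2.272, 0.001]
force: [0.7, 0.4, -5.2]
opening: 0.0138
gripper_force: 25.0
```

Run:
```python
from h import *
to(.5425,.158,.122,1.62)
```

```text
t 25.62 pos [0.5408 0.1574 0.2572] phi 1.6173 z [-0.001 -0.    -1.   ] open 0.0138 gf 24.988871812820435 F [ 0.7  0.4 -5.2]
tool cm [ 0.06  0.18 13.52] twist -0.003
```

apply_moves([
  [-0.4, 0.1, 2],
  [0, 0, 3],
  [0, 0, 3],
  [0, 0, 2.5],
  [0, 0, 1.8],
  [0, 0, 1],
  [0, 0, 0],
  [0, 0, 0],
], twist=[0, 0, 0, 0, 0, 0, 0, 0])

```text
t: 26.62
tool_pos: [0.5427, 0.1544, 0.1258]
orientation: [2.166, 2.274, 0.002]
force: [-0.1, 0.7, -5.3]
opening: 0.014
gripper_force: 25.0
```

apply_moves([
  [0, 0, 0.1],
  [0, 0, 0.1],
  [0, 0, 0.1],
  [0, 0, 0],
  [0, 0, 0],
], twist=[0, 0, 0, 0, 0])

```text
t: 27.25
tool_pos: [0.5419, 0.1542, 0.1216]
orientation: [-2.166, -2.275, 0.0]
force: [0.4, -0.8, -5.7]
opening: 0.0136
gripper_force: 25.0
```

apply_moves([
  [0, 0, 0.1],
  [0, 0, 0.1],
  [0, 0, 0.1],
  [0, 0, 0],
  [0, 0, 0],
], twist=[0, 0, 0, 0, 0])

```text
t: 27.88
tool_pos: [0.5419, 0.1542, 0.1186]
orientation: [-2.166, -2.275, 0.0]
force: [-0.4, -0.3, -5.2]
opening: 0.014
gripper_force: 25.0
```

apply_moves([
  [0, 0, 0.1],
  [0, 0, 0],
  [0, 0, 0],
], twist=[0, 0, 0])

```text
t: 28.25
tool_pos: [0.5421, 0.1542, 0.1179]
orientation: [2.166, 2.275, 0.0]
force: [0.6, -0.1, -3.1]
opening: 0.0139
gripper_force: 25.0
```

apply_moves([
  [0, 0, 0.05],
  [0, 0, 0],
], twist=[0, 0])

```text
t: 28.5
tool_pos: [0.5421, 0.1542, 0.1178]
orientation: [2.166, 2.275, 0.001]
force: [-2.2, -2.1, 2.3]
opening: 0.0137
gripper_force: 25.0
```

apply_moves([
  [0, 0, 0],
  [0, 0, 0],
  [0, 0, 0],
  [0, 0, -2],
  [0, 0, -5],
  [0, 0, -5],
  [0, 0, -2],
  [0, 0, 0],
], twist=[0, 0, 0, 0, 0, 0, 0, 0], gripper=4)

```text
t: 29.5
tool_pos: [0.5429, 0.1545, 0.2596]
orientation: [2.165, 2.273, 0.005]
force: [-0.5, -0.0, -0.2]
opening: 0.0401
gripper_force: 0.0
```

Run:
```python
from h import *
to(.491,.0365,.25,1.62)
a=robot.read_camera("top")["frame"][170:290,130:330,::-1]; b=robot.read_camera("scene")["frame"][140:290,310:510,::-1]
f=lambda i,k:cv2.resize(i,None,fx=k,fy=k,interpolation=cv2.INTER_CUBIC)
cv2.imwrite("pics/p.png",np.vstack([f(a,2.),f(b,2.)]))
```

```text
t 29.5 pos [0.5429 0.1545 0.2596] phi 1.6198 z [ 0.004  0.001 -1.   ] open 0.0401 gf 0.0 F [-0.5 -0.  -0.2]
tool cm [-11.53  -5.77   0.93] twist -0.0
```

View pics/p.png

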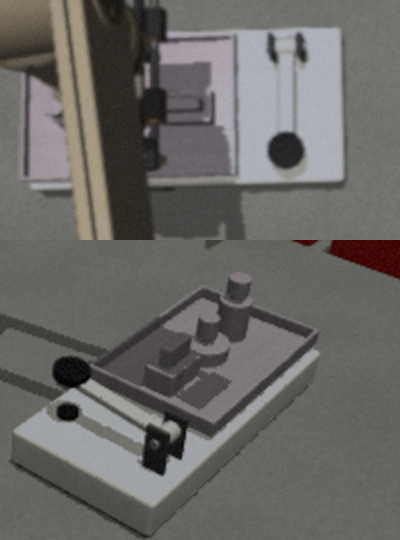

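In the picture the tall, flat and block weights stand upright in a row in the pan, and the lever is up, with its pad at (286,150) in the upper crop. Next is the pad, with the fingers closed.

apply_moves([
  [-2, -1, 0],
  [-3, -1.5, 0],
  [-3, -1.5, 0],
  [-2, -1.3, 0],
  [-1.5, -0.5, 0],
  [0, 0, 0],
  [0, 0, 0],
  [0, 0, 0],
], twist=[0, 0, 0, 0, 0, 0, 0, 0], gripper=0)

```text
t: 30.6
tool_pos: [0.4898, 0.0372, 0.2569]
orientation: [-2.165, -2.276, 0.0]
force: [-0.5, 0.8, 0.0]
opening: 0.0004
gripper_force: 0.0
```

Run:
```python
from h import *
to(.491,.0365,.142,1.62)
c=robot.read_camera("wrist"); g=c["frame"].max(2); u=proj(c,np.array([.491,.0365,.112])); print(u)
x,y=u.astype(int); m=((g[y-50:y+50,x-60:x+60]<60)*255).astype(np.uint8)
for k in cv2.findContours(m,0,2)[0]:
    if cv2.contourArea(k)>200:
        (a,b),r=cv2.minEnclosingCircle(k); print(a+x-60,b+y-50,r,cv2.boundingRect(k),plane(c,(a+x-60,b+y-50),.112))
cv2.imwrite("pics/w4.png",c["frame"][:,:,::-1])
```

```text
t 30.6 pos [0.4898 0.0372 0.2569] phi 1.6206 z [-0.  0. -1.] open 0.0004 gf 0.0 F [-0.5  0.8  0. ]
tool cm [-0.08  0.12 11.49] twist 0.001
[325.48623649 233.70186461]
327.0 228.07143020629883 25.56524085998535 (39, 20, 48, 51) [0.49195568 0.04122362 0.112     ]
```

View pics/w4.png

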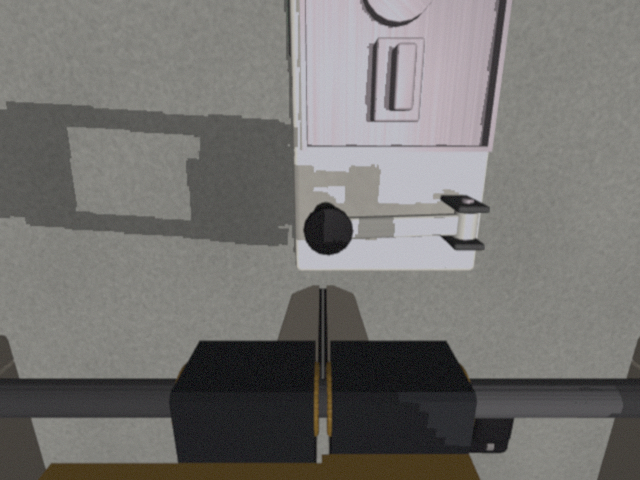

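The wrist view puts the pad at (328,229), which is world (0.492, 0.040), close to the estimate. The fingers are closed, so I'll come down just short of contact.

apply_moves([
  [0.15, 0.15, 2],
  [0, 0, 3],
  [0, 0, 3],
  [0, 0, 2],
  [0, 0, 1.2],
  [0, 0, 0],
  [0, 0, 0],
  [0, 0, 0],
], twist=[0, 0, 0, 0, 0, 0, 0, 0])

```text
t: 31.65
tool_pos: [0.4918, 0.0381, 0.1463]
orientation: [2.165, 2.274, 0.002]
force: [0.5, -0.8, -0.1]
opening: 0.0002
gripper_force: 0.0
```

apply_moves([
  [0, 0, 0.2],
  [0, 0, 0.2],
  [0, 0, 0.2],
  [0, 0, 0.2],
  [0, 0, 0],
  [0, 0, 0],
], twist=[0, 0, 0, 0, 0, 0])

```text
t: 32.4
tool_pos: [0.491, 0.0381, 0.1373]
orientation: [-2.166, -2.275, 0.0]
force: [-1.0, 0.8, 2.8]
opening: 0.0001
gripper_force: 1.4
```

apply_moves([
  [0, 0, 0.25],
  [0, 0, 0.25],
  [0, 0, 0.25],
  [0, 0, 0.25],
  [0, 0, 0.2],
  [0, 0, 0],
  [0, 0, 0],
  [0, 0, 0],
], twist=[0, 0, 0, 0, 0, 0, 0, 0])

```text
t: 33.4
tool_pos: [0.4904, 0.0381, 0.125]
orientation: [-2.166, -2.275, 0.002]
force: [-6.0, 0.2, 7.1]
opening: 0.0004
gripper_force: 3.4
```

apply_moves([
  [0, -0.05, 0.1],
  [0, -0.05, 0.1],
  [0, -0.05, 0.1],
  [0, 0, 0],
  [0, 0, 0],
  [0, 0, 0],
], twist=[0, 0, 0, 0, 0, 0])

```text
t: 34.15
tool_pos: [0.4901, 0.0381, 0.1227]
orientation: [2.166, 2.275, 0.002]
force: [-2.5, 0.9, 7.5]
opening: 0.0004
gripper_force: 3.7
```

Run:
```python
from h import *
to(.491,.0385,.122,1.62)
b=robot.read_camera("scene")["frame"][130:280,310:510,::-1]
cv2.imwrite("pics/p2.png",cv2.resize(b,None,fx=4,fy=4,interpolation=cv2.INTER_CUBIC)); to(.491,.0385,.122,1.62)
```

```text
t 34.15 pos [0.4901 0.0381 0.1227] phi 1.6199 z [ 0.001  0.    -1.   ] open 0.0004 gf 3.6554109840653837 F [-2.5  0.9  7.5]
tool cm [0.04 0.09 0.07] twist -0.0
t 34.2 pos [0.4901 0.0381 0.1227] phi 1.6198 z [ 0.001  0.    -1.   ] open 0.0004 gf 3.6553757591173053 F [-3.4  0.4  7.3]
tool cm [0.04 0.09 0.07] twist -0.0
```

View pics/p2.png

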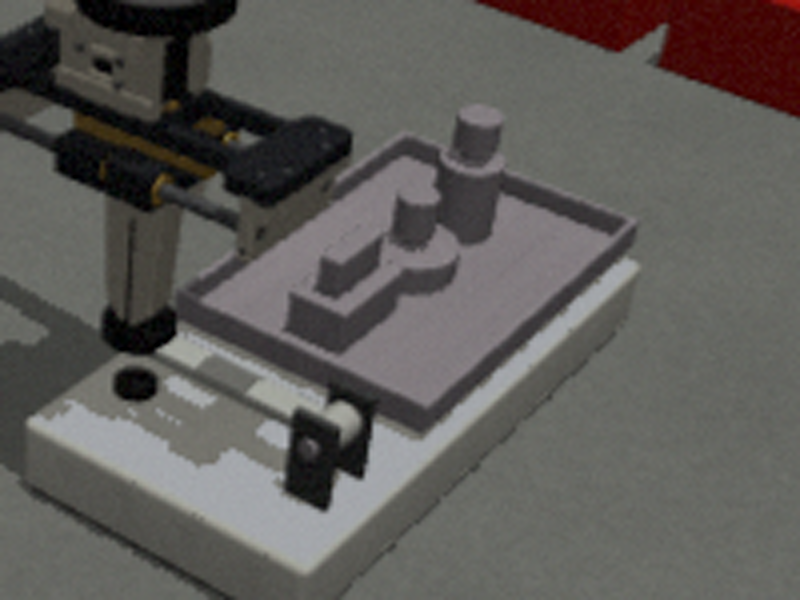

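The fingertips at (140,320) hold the pad about half way down, clear of the stop at (135,380), and the weights still stand in the pan. A final 0.5 mm trim, then I'll hand it in.

apply_moves([
  [0, -0.03, 0.06],
  [0, 0, 0],
  [0, 0, 0],
  [0, 0, 0],
], twist=[0, 0, 0, 0])

```text
t: 34.7
tool_pos: [0.49, 0.0381, 0.1223]
orientation: [2.165, 2.274, 0.002]
force: [-2.0, 0.1, 8.2]
opening: 0.0005
gripper_force: 3.7
```

Run:
```python
from h import *
to(.491,.0385,.122,1.62); print(robot.close_job())
```

```text
t 34.7 pos [0.49   0.0381 0.1223] phi 1.6198 z [ 0.002  0.    -1.   ] open 0.0005 gf 3.72327664779732 F [-2.   0.1  8.2]
tool cm [0.04 0.1  0.03] twist -0.0
the job is handed in; nothing more can be done
None
```

Job handed in at 34.7 s: all three weights stand upright side by side in the pan, and the arm is holding the lever pad about half way down (fingertips at 97 mm, about 8 N).

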